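# Load the cork blank into the seam press's spring magazine

## Robot

A 7-joint arm with a two-finger parallel gripper is mounted at the origin on the work surface. World frame = base frame: x ahead of the robot, y to its left, z up, the work surface at z = 0. Lengths are in m, angles in rad, forces in N, time in s.
With the tool pointing down it reaches from about 0.425 to 0.875 m from the base axis. Payload 4.7 kg.
Tool frame: the origin (TCP) lies on the centre line of the jaws, within the pads' length; the fingertips stand 14 mm ahead of it and the grasp point (between the pads) lies 5 mm behind it; z points along the fingers, x is the direction in which the jaws open and shut, and the axes are right-handed (so a half turn about z gives the same grasp; the last joint's range is limited). The gripper opens to 87 mm and grips with 3 to 60 N. Pads are 19 mm wide; open, the fingers measure 117 mm over their backs; the gripper's body (75 mm by 190 mm) begins 51 mm behind the grasp point.
Start: joints at [-1.303, 0.321, -0.07, 1.45, 0.023, 1.371, -0.057], TCP at [0.163, 0.629, 0.2] pointing down, gripper open.
Joint ranges: [-2.86, 2.86], [-0.3, 2.09], [-1.38, 1.24], [0.06, 2.45], [-1.56, 4.7], [0.09, 2.05], [-2.69, 2.69]. Speed limits (rad/s): [2.57, 2.57, 3.14, 3.14, 3.14, 3.14, 3.14].

## Interface

Orientations are given as a rotation vector (axis times angle).
In Python, from bench import ctrl gives the robot as it stands.
- The arm moves only by the tool drive_tool, never from a script. Its argument "rows" is a list that holds one entry, the list of rows, each a list of 5 numbers: the shift along the tool's x, y, z scaled (see below), then the turn about the tool's z scaled (see below), then the closure in counts, from 0 (fully open) to 255 (shut). In form: [[[dx, dy, dz, spin, jaw], ...]]. A call has 1 to 20 rows; each row is the pose to reach, as a shift and turn from the pose commanded when the call began, along the tool's axes at that moment, turning the shorter way round; what a row does not reach only later rows make up. The controller multiplies each number of a shift by 300 mm and each number of a turn by pi rad. A row lasts 1/8 s, in which the tool goes at most 62.5 mm and 10.7 degrees, less where a joint would pass 70% of its speed; a pose out of reach is approached as far as the arm can. A call with a number of a shift or a turn outside -1 to 1 is refused whole. A call with a gripper value outside its range is refused whole. The fingers move at their own pace and stop on an object; "grip_force" is the grip in N (left out, the last holds). Time passes only in rows, so rows that repeat a pose let the fingers close. It gives the time, the measured TCP pose, the force and the opening at its end, in the units of the state.
- ctrl.get_state(): the state, without advancing time (a new reading comes with each control period).
- ctrl.get_image(name): name is "scene" or "side" or "wrist"; returns a dict with "img" (420x560x3 uint8, blue, green, red), "camera_matrix" (3x3 intrinsics, pixels), "k1" (the pictures are not rectified: a ray, as slopes to the right and down, at radius r is drawn at 1 + k1 r^2 times it, then the intrinsics apply), "R" (3x3) and "t" (3): a world point X has camera coordinates R X + t. Camera axes: x right, y down, z forward; pixel columns grow to the right and rows downward; lengths in m; the calibration is good to about 2 mm. A picture is of the moment at which its call begins. There is no depth.
- ctrl.close_job(): hands the job in, once; it reports no verdict.
The state is a dict: "time": time; "joint_positions": joint angles; "qd": joint speeds; "joint_torque": joint torques, N m; "position": TCP position; "tool_rot": TCP orientation; "ft_force": force on the tool from outside, world axes, zero at the start; "torque": the same for the moment, N m; "grip_width": opening from 0.0 (shut) to 1.0 (fully open).
Only numpy, scipy, OpenCV 4.12 (cv2) and the standard library are available. Lean on these libraries where they do the work, as an engineer would, in place of code of your own. Each camera call takes 0.05 s, during which the arm holds its last target.

## Task

Load the cork blank into the blue spring magazine: set it flat in the mouth and press it down against the spring until it has snapped under both brass catches and stays down by itself. Leave the black rubber blank where it lies.

Things in the scene. Friction and masses are not known exactly. Their poses are not given: they have to be found in the camera images.
- cork_blank_center (a point): Centre (half-way up) of the loose cork blank: a plain light brown disc, 56 mm across, 24 mm thick, about 60 g, flat on the green cart top; z is its axis. A black rubber disc of the same size and a bright steel washer lie near it; the three change places. Pushed down on its middle in the magazine it spreads the catches; push its top to 28 to 33 mm below the rim, then let go.
- mouth (a point): Centre of the magazine's round mouth, level with its rim, 85 mm above the cart top; z is up. A fixed blue tube on a dark foot. The mouth is 82 mm wide (90 outside), tapering to a 62 mm bore 10 mm down, slippery inside. Two sprung brass catches at opposite sides of the bore, along x, 45 mm between their tips: sloped tops from 10 mm below the rim, flat undersides 24 mm below it.
- follower (a joint): Push on the follower, in m: 0 at rest, 0.036 with a blank held by the catches, 0.048 at the stop. An aluminium plate, 44 mm across, in the bore, its top 12 mm below the rim at rest, so a blank set on it stands 12 mm proud. Its spring pushes up with 3 N at rest, 7 N at 0.036; spreading the catches adds a few N. Let go too soon, the blank rises again. Shut fingers fit in the bore.
- rubber_blank_center (a point): Centre (half-way up) of the black rubber blank, a loose disc as big as the cork one (56 mm across, 24 mm thick), flat on the cart top. It is not wanted and stays where it is.
Things that resemble listed ones, but are neither listed nor needed, are in the scene too. What is shaped like the part that bears cork_blank_center but orange or purple is not meant.

How it is judged:
At the end, for the whole second after the job is handed in: The cork blank is held under both catches: its centre at least 33.5 mm below the rim, within 10 mm of the bore's axis, flat within 8 degrees, the follower pushed down over 32 mm and at rest. The black rubber blank has never moved more than 20 mm (z of cork_blank_center in the frame of mouth below -0.0335 m and horizontal distance between cork_blank_center and mouth below 0.01 m and angle between cork_blank_center's own z axis and vertical below 0.14 rad and value of joint follower above 0.032 m and velocity of joint follower between -0.02 and 0.02 m/s); the robot touches nothing.
It fails at once if the black rubber blank is moved by more than 20 mm (distance of rubber_blank_center from where it was at the start of the episode above 0.02 m).
It also fails if it takes over 38 s, if anything falls off the work surface, if the arm or the gripper's body presses on something with over 40 N, if the wrist force passes 120 N, or if a joint passes its speed limit or range.

## Working session

There is one attempt and no reset: what is moved stays moved. The work goes in short steps, Python scripts to look and compute and a tool call to move; the robot and the scene stay as the last step left them, time stands still between calls to the robot, and variables do not carry over. Pictures are saved under pics/ and viewed, and the job is handed in when it is done.

Besides the shell and the picture viewer there is one more tool, called after ">>>" in YAML: its name, and indented under it one key for each argument. drive_tool: Moves the arm, as the interface text tells. Its arguments: {"type":"object","properties":{"rows":{"type":"array"},"grip_force":{"type":"number"}},"required":["rows"]}

```bash
mkdir -p pics
cat > h.py <<'E'
import numpy as np,cv2
from bench import ctrl
def cam(n):
    d=ctrl.get_image(n); return d
def ray(d,u,v):
    K=np.array(d["camera_matrix"]);k=d["k1"]
    x=(u-K[0,2])/K[0,0];y=(v-K[1,2])/K[1,1]
    rd=np.hypot(x,y);r=rd
    for _ in range(50): r=rd/(1+k*r*r)
    s=r/rd if rd>0 else 1
    R=np.array(d["R"]);t=np.array(d["t"])
    return -R.T@t, R.T@np.array([x*s,y*s,1])
def onz(d,u,v,z):
    o,q=ray(d,u,v); return o+q*(z-o[2])/q[2]
def proj(d,X):
    K=np.array(d["camera_matrix"]);p=np.array(d["R"])@X+np.array(d["t"]);x,y=p[:2]/p[2];f=1+d["k1"]*(x*x+y*y)
    return K[0,0]*x*f+K[0,2],K[1,1]*y*f+K[1,2]
E
python3 - <<'E'
from h import *
for n in("scene","side","wrist"):
    d=cam(n);cv2.imwrite(f"pics/{n}0.png",d["img"]);print(n,-np.array(d["R"]).T@d["t"],d["k1"],np.array(d["R"])[2])
s=ctrl.get_state();print({k:np.round(v,4) for k,v in s.items()})
E
```

```text
scene [ 1.26365888 -0.12353554  0.71336274] -0.08291216838940421 [-0.74628736  0.21330923 -0.63051911]
side [ 0.20563388 -0.53630545  0.47834724] -0.11039494711831477 [ 0.36139951  0.79715115 -0.48367389]
wrist [0.08465602 0.64848222 0.38316244] 0.012995319910864755 [ 0.28284099 -0.07508472 -0.95622344]
{'time': np.float64(0.15), 'joint_positions': array([-1.3029,  0.3217, -0.0701,  1.4514,  0.0226,  1.3708, -0.0569]), 'qd': array([-0.0017, -0.0013, -0.0008, -0.0033,  0.0008, -0.0005, -0.0014]), 'joint_torque': array([-1.00000e-04, -4.91798e+01, -4.04700e-01, -3.12877e+01,
       -6.38000e-02,  4.04000e-02,  1.00000e-04]), 'position': array([0.1631, 0.6287, 0.199 ]), 'tool_rot': array([ 2.4839e+00,  1.9218e+00, -1.8000e-03]), 'ft_force': array([-0.2896,  0.3024,  0.0571]), 'torque': array([-0.0008, -0.0323, -0.0226]), 'grip_width': np.float64(1.0033)}
```

View pics/scene0.png

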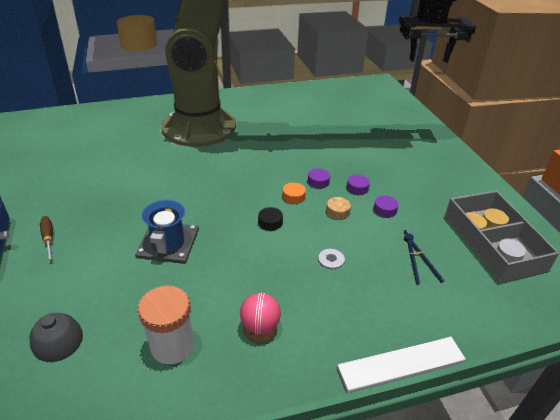

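View pics/side0.png

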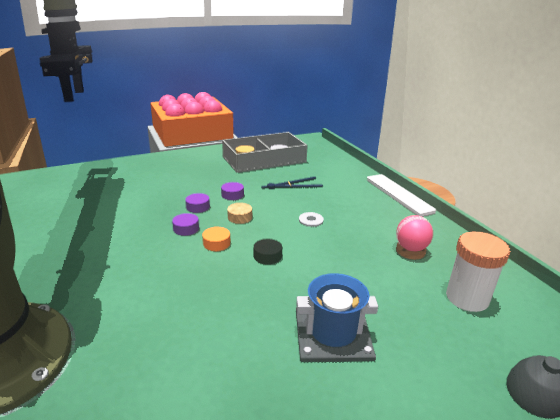

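View pics/wrist0.png

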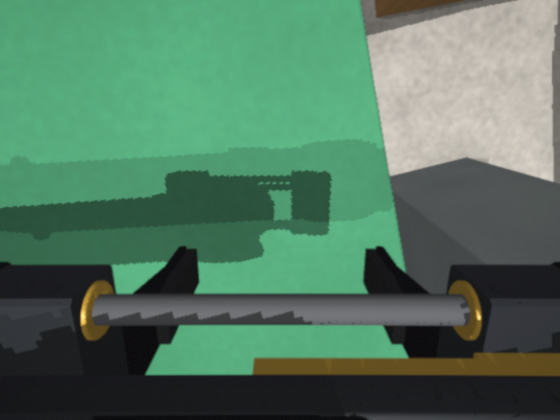

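The scene view shows these candidate discs:
- light-brown disc at (339,208), side (240,213)
- orange at (293,193)
- purple at (319,178), (358,184) and (386,206)
- black at (270,219)
- washer at (331,259)
- amber discs in the tray at (472,220) and (496,218)

The light-brown one at (339,208) fits "plain light brown, loose on the green top". I'll confirm it in an enlarged crop and measure it.

Run:
```python
from h import *
ds={n:cam(n) for n in("scene","side")}
a=ds["scene"]["img"][165:235,255:405];b=ds["side"]["img"][180:270,160:310]
a=cv2.resize(a,(600,280),interpolation=cv2.INTER_CUBIC);b=cv2.resize(b,(500,300),interpolation=cv2.INTER_CUBIC)
o=np.zeros((590,600,3),np.uint8);o[:280]=a;o[290:,:500]=b;cv2.imwrite("pics/crop1.png",o)
def blob(n,box,f):
    d=ds[n];x0,y0,x1,y1=box;hsv=cv2.cvtColor(d["img"],cv2.COLOR_BGR2HSV).astype(int)
    m=np.zeros(hsv.shape[:2],np.uint8);m[y0:y1,x0:x1]=f(hsv)[y0:y1,x0:x1]
    k,l,st,c=cv2.connectedComponentsWithStats(m);i=1+np.argmax(st[1:,4]);
    return c[i],st[i],(l==i).astype(np.uint8)
cork=lambda h:(h[...,0]<30)&(h[...,1]>40)&(h[...,2]>90)
blk=lambda h:(h[...,2]<45)
def tri(p,q):
    o1,d1=ray(ds["scene"],*p);o2,d2=ray(ds["side"],*q);d1/=np.linalg.norm(d1);d2/=np.linalg.norm(d2)
    A=np.stack([d1,-d2],1);s=np.linalg.lstsq(A,o2-o1,rcond=None)[0];a=o1+d1*s[0];b=o2+d2*s[1];return (a+b)/2,np.linalg.norm(a-b)
for nm,f,bs,bd in(("cork",cork,(322,195,356,222),(224,200,256,226)),("blk",blk,(254,205,287,232),(250,238,286,266))):
    p,sp,_=blob("scene",bs,f);q,sq,_=blob("side",bd,f)
    print(nm,p,sp,q,sq,tri(p,q),onz(ds["scene"],*p,.012),onz(ds["side"],*q,.012))
    
# rim: blue mask bbox/ellipses
blue=lambda h:(h[...,0]>100)&(h[...,0]<130)&(h[...,1]>100)&(h[...,2]>30)
for n,bx in(("scene",(130,195,200,260)),("side",(290,265,390,350))):
    c,st,m=blob(n,bx,blue);print(n,st)
    d=ds[n]["img"];x0,y0,x1,y1=bx
    cv2.imwrite(f"pics/mag_{n}.png",cv2.resize(d[y0:y1,x0:x1],None,fx=6,fy=6,interpolation=cv2.INTER_CUBIC))
```

```text
cork [337.94418605 207.39069767] [327 197  24  22 430] [239.48098434 212.79418345] [228 203  24  21 447] (array([0.47539076, 0.26182854, 0.01111532]), np.float64(0.001366532886640626)) [0.4755599  0.26200132 0.012     ] [0.47484997 0.25907954 0.012     ]Traceback (most recent call last):
  File "<stdin>", line 17, in <module>
  File "<stdin>", line 9, in blob
    return _wrapfunc(a, 'argmax', axis=axis, out=out, **kwds)
    return bound(*args, **kwds)
ValueError: attempt to get argmax of an empty sequence
```

View pics/crop1.png

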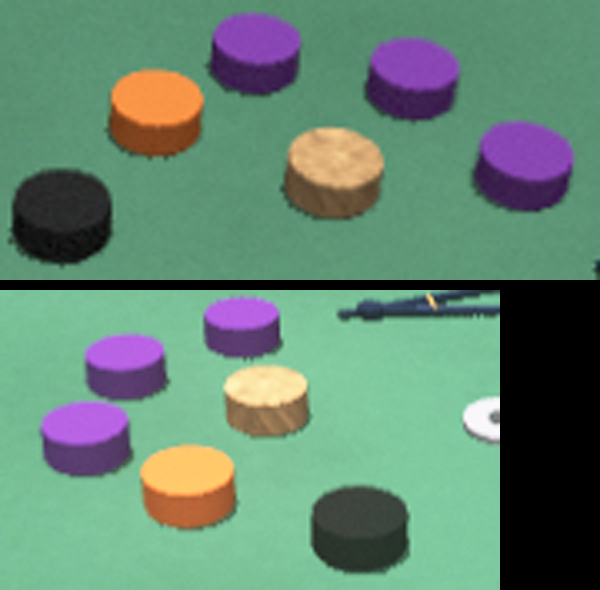

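The crop confirms the cork: light-brown with cork grain, lying between the purple and orange discs. It triangulates to z≈0.011, as it should. Next are its neighbours and the magazine.

Run:
```python
from h import *
ds={n:cam(n) for n in("scene","side")}
S,D=ds["scene"],ds["side"]
def comp(n,box,f):
    d=ds[n];x0,y0,x1,y1=box;hsv=cv2.cvtColor(d["img"],cv2.COLOR_BGR2HSV).astype(int)
    m=np.zeros(hsv.shape[:2],np.uint8);m[y0:y1,x0:x1]=f(hsv)[y0:y1,x0:x1]
    k,l,st,c=cv2.connectedComponentsWithStats(m);i=1+np.argmax(st[1:,4]);return c[i],st[i],(l==i).astype(np.uint8)
for nm,p in dict(orange=(293,193),p1=(319,178),p2=(358,184),p3=(386,206),black=(270,219),washer=(331,259)).items(): print(nm,onz(S,*p,.012).round(3))
blue=lambda h:(h[...,0]>100)&(h[...,0]<130)&(h[...,1]>100)&(h[...,2]>30)
for n,bx in(("scene",(130,195,210,270)),("side",(285,265,390,365))):
    d=ds[n];c,st,m=comp(n,bx,blue);print(n,st)
    x0,y0,x1,y1=bx
    cv2.imwrite(f"pics/mag_{n}.png",cv2.resize(d["img"][y0:y1,x0:x1],None,fx=6,fy=6,interpolation=cv2.INTER_CUBIC))
    cs,_=cv2.findContours(m,cv2.RETR_EXTERNAL,cv2.CHAIN_APPROX_NONE);pts=max(cs,key=len)[:,0]
    # map contour to plane z=.085; upper (far) half of rim belongs to the circle; near half too at rim flare
    P=np.array([onz(d,u,v,.085)[:2] for u,v in pts])
    o,_=ray(d,0,0)
    # RANSAC circle r=.045
    best=None;rng=np.random.default_rng(0)
    from scipy.optimize import least_squares
    for _ in range(500):
        q=P[rng.choice(len(P),3,False)]
        A=np.c_[2*q,np.ones(3)]
        try:s=np.linalg.solve(A,(q**2).sum(1))
        except Exception: continue
        r=np.sqrt(max(0,s[2]+s[:2]@s[:2]))
        if abs(r-.045)>.004: continue
        e=abs(np.hypot(*(P-s[:2]).T)-r)<.0015
        if best is None or e.sum()>best.sum(): best=e
    if best is None: print("none");continue
    r=least_squares(lambda x:np.hypot(*(P[best]-x[:2]).T)-x[2],[*P[best].mean(0),.045]).x
    print(n,"rim",r,best.sum(),len(P))
```

```text
orange [0.398 0.175 0.012]
p1 [0.353 0.258 0.012]
p2 [0.4   0.345 0.012]
p3 [0.498 0.376 0.012]
black [0.478 0.096 0.012]
washer [0.631 0.187 0.012]
scene [ 142  200   43   51 1094]
scene rim [ 0.48962157 -0.13620366  0.04320644] 68 152
side [ 308  274   61   73 2660]
side rim [ 0.48677666 -0.13847397  0.04363192] 102 202
```

View pics/mag_scene.png

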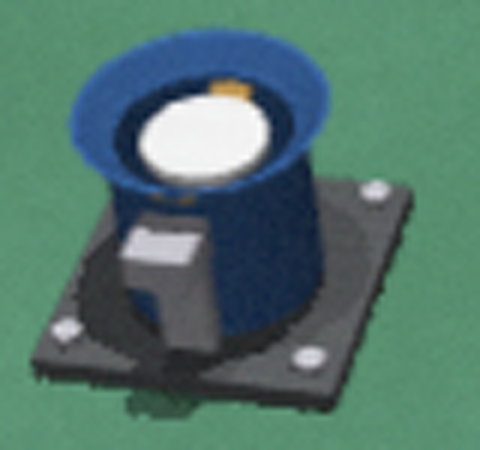

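View pics/mag_side.png

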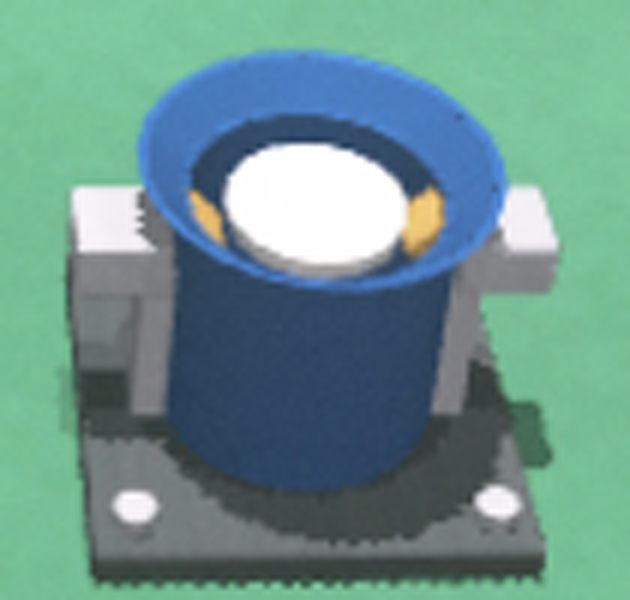

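The rim fits give a mouth at about (0.488,-0.137), with the two views within 3 mm. The neighbouring discs are at least 112 mm from the cork, so they don't obstruct the jaws. The mouth is 82 mm but the fingers' backs will measure about 86 mm on the disc. I'll therefore grip only the top 10 mm and keep the tips above the rim.

>>> drive_tool:
  rows:
    - [[-0.08, 0.11, 0, 0, 0], [-0.2, 0.28, 0, 0, 0], [-0.32, 0.46, 0, 0, 0], [-0.43, 0.6, 0, 0, 0], [-0.46, 0.66, 0, 0, 0], [-0.46, 0.66, 0, 0, 0]]
  grip_force: 20

```text
time: 1.1
position: [0.3212, 0.4455, 0.2002]
tool_rot: [-2.487, -1.919, -0.001]
ft_force: [-0.4, -0.2, -0.1]
grip_width: 1.0
```

>>> drive_tool:
  rows:
    - [[-0.08, 0.11, 0, 0, 0], [-0.2, 0.28, 0.08, 0, 0], [-0.32, 0.46, 0.16, 0, 0], [-0.43, 0.6, 0.2, 0, 0], [-0.46, 0.65, 0.2, 0, 0], [-0.46, 0.65, 0.2, 0, 0], [-0.46, 0.65, 0.2, 0, 0]]

```text
time: 1.98
position: [0.4729, 0.2666, 0.1399]
tool_rot: [-2.48, -1.927, -0.0]
ft_force: [-0.4, -0.2, 0.5]
grip_width: 0.998
```

```bash
cat > st.py <<'E'
from h import *
from scipy.spatial.transform import Rotation as Ro
def rep(T):
    s=ctrl.get_state();R=Ro.from_rotvec(s["tool_rot"]).as_matrix();p=np.array(s["position"])
    print("t",s["time"],"p",p.round(4),"f",np.round(s["ft_force"],1),"grip",round(float(s["grip_width"]),3),"z",R[:,2].round(3),"x",R[:,0].round(3))
    print("units to",T,(R.T@(np.array(T)-p)/.3).round(3))
E
python3 - <<'E'
from st import *
rep([.475,.2605,.029])
d=cam("wrist");cv2.imwrite("pics/w1.png",d["img"])
print(proj(d,np.array([.475,.261,.024])))
hsv=cv2.cvtColor(d["img"],cv2.COLOR_BGR2HSV).astype(int)
m=((hsv[...,0]<30)&(hsv[...,1]>40)&(hsv[...,2]>90)).astype(np.uint8)
k,l,st,c=cv2.connectedComponentsWithStats(m)
for i in range(1,k):
    if st[i,4]>300: print(st[i],c[i],onz(d,*c[i],.024))
E
```

```text
t 1.975 p [0.4729 0.2666 0.1399] f [-0.4 -0.2  0.5] grip 0.998 z [-0.001  0.001 -1.   ] x [0.247 0.969 0.001]
units to [0.475, 0.2605, 0.029] [-0.018  0.012  0.37 ]
(np.float64(276.1195470161972), np.float64(200.8669449224639))
[ 125  104   72   67 3705] [160.45128205 136.3608637 ] [0.39430958 0.1787864  0.024     ]
[ 246  167   61   62 2935] [276.05996593 198.11618399] [0.47246301 0.26160226 0.024     ]
[ 81 282  31  58 811] [ 92.11590629 310.53637485] [0.5401719  0.05258218 0.024     ]
[450 282  32  58 849] [469.27326266 310.80800942] [0.63485806 0.42093503 0.024     ]
[ 253  353  307   22 5160] [418.22364341 365.32868217] [0.68885051 0.3620799  0.024     ]
```

View pics/w1.png

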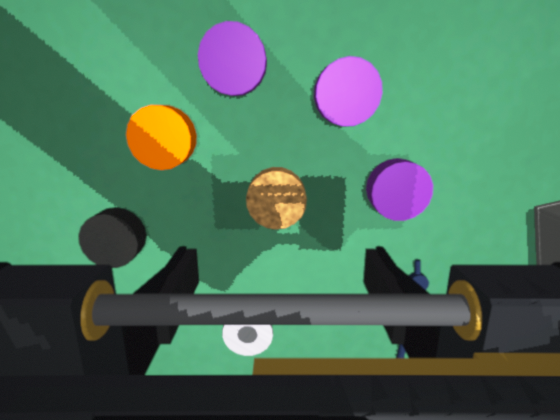

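The wrist view shows the cork at (276,198), which back-projects to (0.473,0.262). That agrees with the fixed cameras to 2 mm. Going down to grip the upper part.

>>> drive_tool:
  rows:
    - [[-0.018, 0.008, 0.05, 0, 0], [-0.018, 0.008, 0.15, 0, 0], [-0.018, 0.008, 0.27, 0, 0], [-0.018, 0.008, 0.35, 0, 0], [-0.018, 0.008, 0.37, 0, 0], [-0.018, 0.008, 0.37, 0, 0], [-0.018, 0.008, 0.37, 0, 60], [-0.018, 0.008, 0.37, 0, 120], [-0.018, 0.008, 0.37, 0, 255], [-0.018, 0.008, 0.37, 0, 255], [-0.018, 0.008, 0.37, 0, 255], [-0.018, 0.008, 0.37, 0, 255]]

```text
time: 3.52
position: [0.4753, 0.2575, 0.0289]
tool_rot: [-2.485, -1.922, -0.0]
ft_force: [0.5, -0.3, 0.1]
grip_width: 0.4
```

Run:
```python
from st import *
rep([.475,.2605,.029])
d=cam("wrist");e=cam("side");cv2.imwrite("pics/w2.png",np.hstack([cv2.resize(d["img"],(400,300)),cv2.resize(e["img"][130:280,140:340],(400,300))]))
```

```text
t 3.525 p [0.4753 0.2575 0.0289] f [ 0.5 -0.3  0.1] grip 0.4 z [ 0.  0. -1.] x [0.251 0.968 0.   ]
units to [0.475, 0.2605, 0.029] [ 0.009 -0.004 -0.   ]
```

View pics/w2.png

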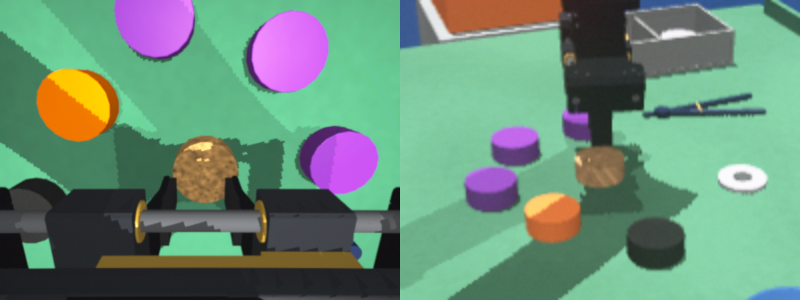

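The opening is 0.40 (35 mm) where a full grip would read 0.64. The wrist view shows the cork sitting ahead of the pads on the -x side, so it's being squeezed out. I'll open, rise and re-measure.

>>> drive_tool:
  rows:
    - [[0, 0, 0, 0, 100], [0, 0, 0, 0, 0], [0, 0, 0, 0, 0], [0, 0, -0.06, 0, 0], [0, 0, -0.18, 0, 0], [0, 0, -0.2, 0, 0], [0, 0, -0.2, 0, 0]]

```text
time: 4.5
position: [0.4758, 0.2578, 0.0899]
tool_rot: [-2.485, -1.922, -0.003]
ft_force: [-0.1, -0.6, -0.1]
grip_width: 0.972
```

Run:
```python
from st import *
rep([.475,.2605,.029])
for n in("wrist","scene","side"):
    d=cam(n)
    hsv=cv2.cvtColor(d["img"],cv2.COLOR_BGR2HSV).astype(int)
    m=((hsv[...,0]<30)&(hsv[...,1]>40)&(hsv[...,2]>(60 if n=="wrist" else 60))).astype(np.uint8)
    if n=="wrist":
        m[260:]=0;cv2.imwrite("pics/w3.png",d["img"])
    elif n=="side":
        cv2.imwrite("pics/s3.png",cv2.resize(d["img"][150:270,150:330],None,fx=4,fy=4))
    k,l,st,c=cv2.connectedComponentsWithStats(m)
    for i in range(1,k):
        if 150<st[i,4]<8000:
            P=onz(d,*c[i],.024 if n=="wrist" else .012)
            if abs(P[0]-.47)<.06 and abs(P[1]-.26)<.06: print(n,st[i],c[i],P)
```

```text
t 4.5 p [0.4758 0.2578 0.0899] f [-0.1 -0.6 -0.1] grip 0.972 z [ 0.001  0.001 -1.   ] x [0.251 0.968 0.002]
units to [0.475, 0.2605, 0.029] [ 0.008 -0.005  0.203]
wrist [ 250  172   71   73 4122] [284.98665696 208.35152838] [0.47207848 0.26146595 0.024     ]
scene [326 197  25  23 446] [337.99775785 207.7309417 ] [0.47677745 0.26166553 0.012     ]
side [228 203  24  21 449] [239.54342984 212.86636971] [0.47487023 0.25871289 0.012     ]
```

View pics/w3.png

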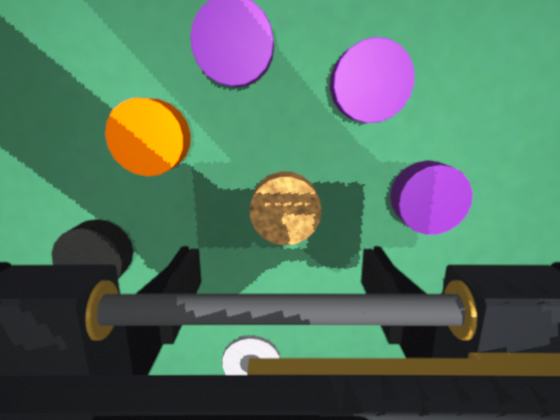

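View pics/s3.png

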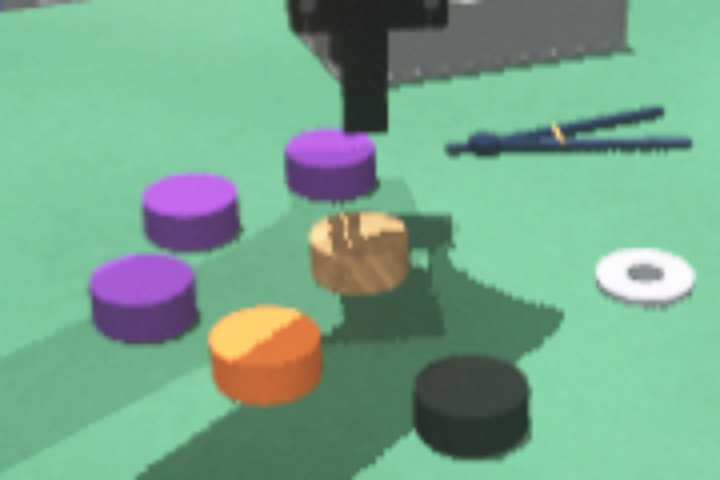

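Run:
```python
from st import *
s=ctrl.get_state();R=Ro.from_rotvec(s["tool_rot"]).as_matrix();p=np.array(s["position"])
d=ctrl.get_image("wrist");e=ctrl.get_image("side");c=ctrl.get_image("scene")
for n,q in(("L",[.0435,0,.014]),("Rr",[-.0435,0,.014]),("Lp",[.0435,.0095,.014]),("Lm",[.0435,-.0095,.014])):
    X=p+R@np.array(q);print(n,X.round(3),[np.round(proj(k,X)) for k in(d,e,c)])
print("now finger tips: side finger bottom at", 150+365/4,150+132/4)
print("w2 tip at side 240,204:",[onz(e,240,204,z).round(3) for z in(.015,.024,.03,.04)])
im=e["img"][60:240,190:310];cv2.imwrite("pics/s4.png",np.hstack([cv2.resize(im,None,fx=3.3,fy=3.3),cv2.resize(c["img"][100:280,280:400],None,fx=3.3,fy=3.3)]))
```

```text
L [0.486 0.299 0.074] [array([352., 239.]), array([238., 180.]), array([358., 187.])]
Rr [0.464 0.215 0.074] [array([212., 240.]), array([241., 197.]), array([320., 186.])]
Lp [0.495 0.297 0.074] [array([351., 253.]), array([242., 180.]), array([358., 189.])]
Lm [0.476 0.302 0.074] [array([352., 225.]), array([233., 180.]), array([357., 184.])]
now finger tips: side finger bottom at 241.25 183.0
w2 tip at side 240,204: [array([0.488, 0.293, 0.015]), array([0.483, 0.277, 0.024]), array([0.479, 0.266, 0.03 ]), array([0.473, 0.248, 0.04 ])]
```

View pics/s4.png

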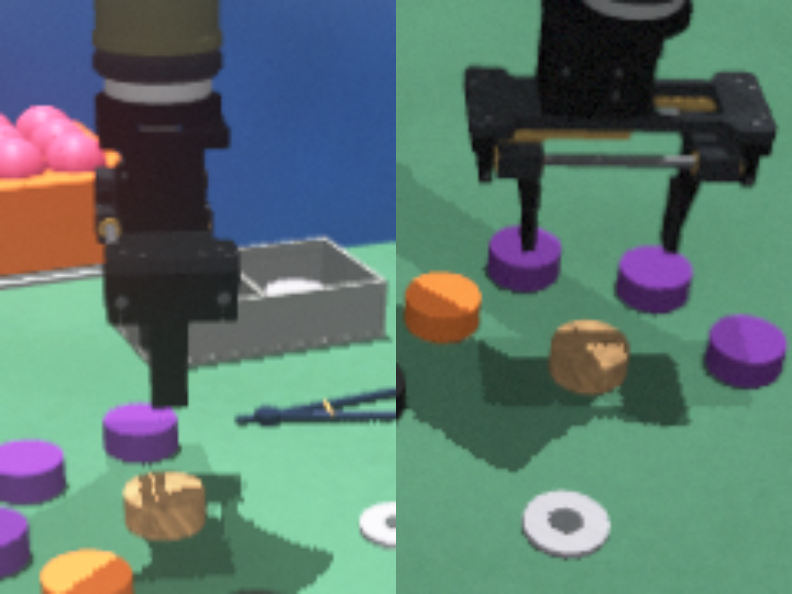

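The fingertips show up about 10–14 px higher than the stated geometry predicts. I'll triangulate them.

Run:
```python
from st import *
s=ctrl.get_state();R=Ro.from_rotvec(s["tool_rot"]).as_matrix();p=np.array(s["position"])
D={n:ctrl.get_image(n) for n in("scene","side","wrist")}
def tri(*a):
    A=np.zeros((3,3));b=np.zeros(3)
    for n,u,v in a:
        o,q=ray(D[n],u,v);q/=np.linalg.norm(q);M=np.eye(3)-np.outer(q,q);A+=M;b+=M@o
    X=np.linalg.solve(A,b);return X.round(4),(R.T@(X-p)).round(4),[np.round(np.subtract(proj(D[n],X),(u,v)),1) for n,u,v in a]
print("near tip",tri(("side",241.2,183),("scene",320,175.5)))
print("near tip3",tri(("side",241.2,183),("scene",320,175.5),("wrist",193,250)))
print("far tip",tri(("scene",363.5,175.5),("wrist",370,250)))
x=D["scene"]["img"][150:195,300:380];y=D["side"]["img"][160:205,220:300]
cv2.imwrite("pics/t5.png",np.vstack([cv2.resize(x,None,fx=6,fy=6),cv2.resize(y,None,fx=6,fy=6)]))
```

```text
near tip (array([0.4651, 0.2132, 0.1063]), array([-0.0451,  0.0017, -0.0182]), [array([0.4, 0.6]), array([ 0.3, -0.6])])
near tip3 (array([0.4616, 0.2131, 0.1047]), array([-0.046 , -0.0017, -0.0167]), [array([-1.2,  1.5]), array([-0.3, -0.9]), array([3.5, 7.7])])
far tip (array([0.4834, 0.3074, 0.1014]), array([ 0.0508, -0.0043, -0.0134]), [array([-1.2,  0.2]), array([5. , 0.8])])
```

View pics/t5.png

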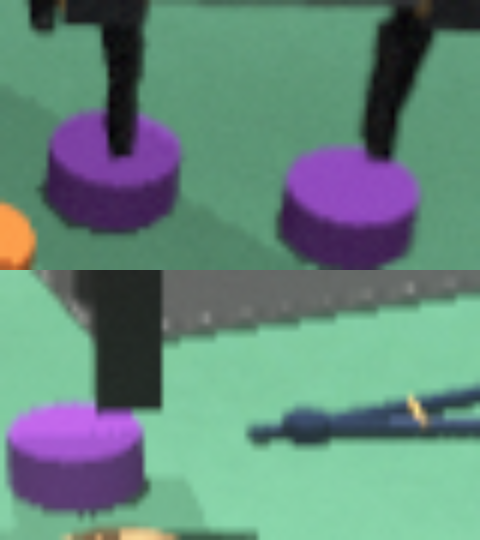

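Both fixed views put the tips at z≈0.106, while the reported pose implies 0.076. So the fingers are really about 30 mm higher than the numbers say, and the earlier close happened in air above the cork. The cameras agree on table height and rim, so I'll trust the pictures. Next I'll check whether the offset was there at the start, using the wrist-camera scale as a further test.

Run:
```python
from st import *
s=ctrl.get_state();R=Ro.from_rotvec(s["tool_rot"]).as_matrix();p=np.array(s["position"])
d=ctrl.get_image("wrist");C=-np.array(d["R"]).T@d["t"];print("cam in tool",R.T@(C-p))
R0=Ro.from_rotvec([2.4839,1.9218,-.0018]).as_matrix();print("at start",R0.T@(np.array([.08465602,.64848222,.38316244])-[.1631,.6287,.199]))
for f,x in(("w3.png",None),):
    hsv=cv2.cvtColor(d["img"],cv2.COLOR_BGR2HSV)
    m=((hsv[...,0]>125)&(hsv[...,0]<160)&(hsv[...,1]>90)).astype(np.uint8)
    k,l,st,c=cv2.connectedComponentsWithStats(m)
    for i in range(1,k):
        if st[i,4]>800:
            print(st[i],c[i],"wrist xy",onz(d,*c[i],.024).round(3),"diam",np.linalg.norm(onz(d,st[i,0],c[i][1],.024)-onz(d,st[i,0]+st[i,2],c[i][1],.024)).round(4))
a=cv2.imread("pics/scene0.png")[0:80,380:500];b=cv2.imread("pics/side0.png")[40:120,20:140]
cv2.imwrite("pics/t6.png",np.hstack([cv2.resize(a,None,fx=3.3,fy=3.3),cv2.resize(b,None,fx=3.3,fy=3.3)]))
D={n:ctrl.get_image(n) for n in("scene","side")};p0=np.array([.1631,.6287,.199])
for z in(.014,-.017): print(z,[(np.round(proj(D[n],p0+R0@[sx*.0435,0,z]))-( [380,0] if n=="scene" else [20,40]))*3.3 for n in D for sx in(1,-1)])
```

```text
cam in tool [-0.0008092  -0.08091722 -0.18430808]
at start [-0.00083144 -0.0808759  -0.1841711 ]
[ 191    0   84   88 5961] [232.94883409  41.85723872] wrist xy [0.351 0.256 0.024] diam 0.0556
[ 331   38   85   86 5646] [373.80995395  80.76000708] wrist xy [0.398 0.342 0.024] diam 0.058
[ 392  162   83   74 4681] [432.88998077 198.3121128 ] wrist xy [0.491 0.371 0.024] diam 0.0623
0.014 [array([198. , 240.9]), array([ 99. , 237.6]), array([201.3, 217.8]), array([171.6, 247.5])]
-0.017 [array([207.9, 204.6]), array([105.6, 201.3]), array([194.7, 178.2]), array([165. , 204.6])]
```

View pics/t6.png

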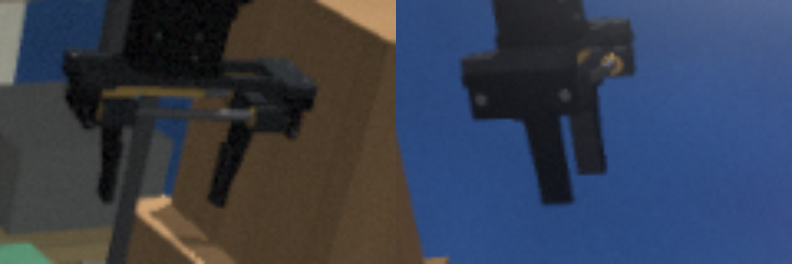

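The offset was there from the start: the tips sit 17 mm behind the reported TCP instead of 14 mm ahead. The finger length looks normal at about 65–70 mm. So I'll work with tip z = reported z + 0.017, stop at tip≈0.03 and look before gripping.

>>> drive_tool:
  rows:
    - [[0.008, -0.004, 0.05, 0, 0], [0.008, -0.004, 0.15, 0, 0], [0.008, -0.004, 0.23, 0, 0], [0.008, -0.004, 0.25, 0, 0], [0.008, -0.004, 0.25, 0, 0]]

```text
time: 5.72
position: [0.4745, 0.2601, 0.0135]
tool_rot: [2.485, 1.923, -0.001]
ft_force: [0.2, 0.6, -0.5]
grip_width: 1.001
```

Run:
```python
from st import *
rep([.475,.2605,-.003])
D={n:cam(n) for n in("scene","side")};s=ctrl.get_state();R=Ro.from_rotvec(s["tool_rot"]).as_matrix();p=np.array(s["position"])
for n in D: print(n,[np.round(proj(D[n],p+R@[sx*.0435,0,-.017])) for sx in(1,-1)])
x=D["scene"]["img"][150:240,280:400];y=D["side"]["img"][150:240,180:300]
cv2.imwrite("pics/t7.png",np.hstack([cv2.resize(x,(400,300)),cv2.resize(y,(400,300))]))
```

```text
t 5.725 p [0.4745 0.2601 0.0135] f [ 0.2  0.6 -0.5] grip 1.001 z [-0.001 -0.001 -1.   ] x [ 0.251  0.968 -0.001]
units to [0.475, 0.2605, -0.003] [0.002 0.001 0.055]
scene [array([357., 201.]), array([320., 201.])]
side [array([238., 196.]), array([241., 214.])]
```

View pics/t7.png

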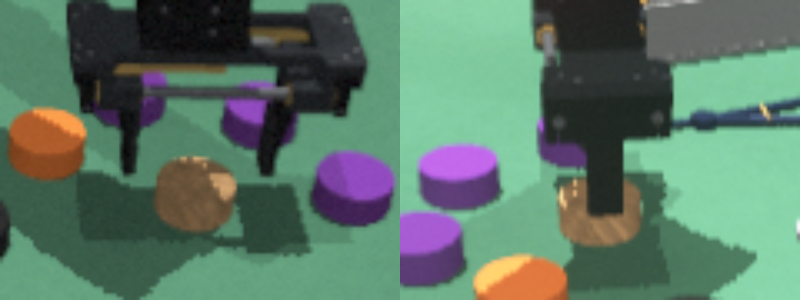

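The tips are where the corrected offset predicts: scene (319,202) against (320,201), side (241,214). They straddle the cork. Going down the last 16 mm and gripping.

>>> drive_tool:
  rows:
    - [[0.002, -0.002, 0.03, 0, 0], [0.002, -0.002, 0.055, 0, 0], [0.002, -0.002, 0.055, 0, 0], [0.002, -0.002, 0.055, 0, 120], [0.002, -0.002, 0.055, 0, 255], [0.002, -0.002, 0.055, 0, 255], [0.002, -0.002, 0.055, 0, 255], [0.002, -0.002, 0.055, 0, 255], [0.002, -0.002, 0.055, 0, 255], [0.002, -0.002, 0.055, 0, 255]]

```text
time: 7.08
position: [0.4745, 0.261, -0.0025]
tool_rot: [-2.485, -1.922, -0.001]
ft_force: [-0.4, -1.3, 1.6]
grip_width: 0.629
```

>>> drive_tool:
  rows:
    - [[0, 0, -0.05, 0, 255], [0, 0, -0.15, 0, 255], [0, 0, -0.3, 0, 255], [0, 0, -0.45, 0, 255], [0, 0, -0.5, 0, 255], [0, 0, -0.5, 0, 255]]

```text
time: 7.82
position: [0.4748, 0.2611, 0.1483]
tool_rot: [-2.485, -1.922, -0.003]
ft_force: [-0.0, -0.4, -0.5]
grip_width: 0.631
```

Run:
```python
from st import *
rep([.488,-.137,.15])
D={n:cam(n) for n in("wrist","side")}
cv2.imwrite("pics/t8.png",np.hstack([cv2.resize(D["wrist"]["img"],(400,300)),cv2.resize(D["side"]["img"][90:240,140:340],(400,300))]))
```

```text
t 7.825 p [0.4748 0.2611 0.1483] f [-0.  -0.4 -0.5] grip 0.631 z [ 0.002  0.001 -1.   ] x [0.251 0.968 0.002]
units to [0.488, -0.137, 0.15] [-1.274  0.376 -0.007]
```

View pics/t8.png

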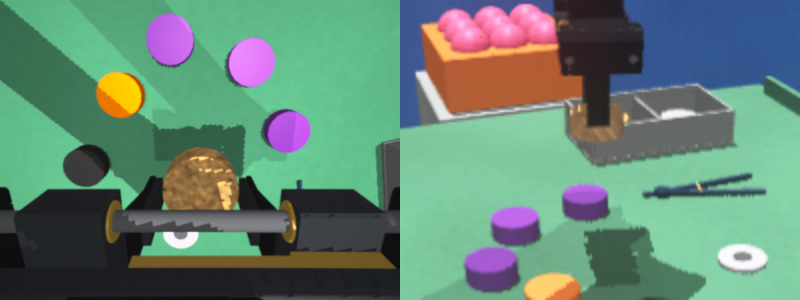

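The cork is held at opening 0.63 (55 mm) and lifted. Carrying it over the mouth.

>>> drive_tool:
  rows:
    - [[-0.08, 0.025, 0, 0, 255], [-0.22, 0.065, 0, 0, 255], [-0.37, 0.11, 0, 0, 255], [-0.5, 0.15, 0, 0, 255], [-0.6, 0.18, 0, 0, 255], [-0.64, 0.19, 0, 0, 255], [-0.64, 0.19, 0, 0, 255]]

```text
time: 8.8
position: [0.4807, 0.0607, 0.1464]
tool_rot: [-2.485, -1.921, 0.002]
ft_force: [-0.6, 0.1, -0.9]
grip_width: 0.628
```

>>> drive_tool:
  rows:
    - [[-0.08, 0.025, 0, 0, 255], [-0.22, 0.065, 0, 0, 255], [-0.37, 0.11, 0, 0, 255], [-0.5, 0.15, 0, 0, 255], [-0.6, 0.18, 0, 0, 255], [-0.635, 0.19, 0, 0, 255], [-0.635, 0.19, 0, 0, 255], [-0.635, 0.19, 0, 0, 255]]

```text
time: 9.8
position: [0.4889, -0.1357, 0.1471]
tool_rot: [-2.481, -1.925, -0.0]
ft_force: [-0.0, 0.8, -0.4]
grip_width: 0.623
```

Run:
```python
from st import *
rep([.488,-.137,.076])
D={n:cam(n) for n in("scene","side","wrist")}
for n in("scene","side"):
    print(n,np.round(proj(D[n],np.array([.488,-.137,.085]))))
cv2.imwrite("pics/t9.png",np.hstack([cv2.resize(D["scene"]["img"][140:275,80:260],(400,300)),cv2.resize(D["side"]["img"][170:365,240:440],(400,390))[:300]]))
cv2.imwrite("pics/t9w.png",D["wrist"]["img"])
```

```text
t 9.8 p [ 0.4889 -0.1357  0.1471] f [-0.   0.8 -0.4] grip 0.623 z [-0.     0.001 -1.   ] x [0.248 0.969 0.001]
units to [0.488, -0.137, 0.076] [-0.005 -0.002  0.237]
scene [163. 212.]
side [338. 291.]
```

View pics/t9.png

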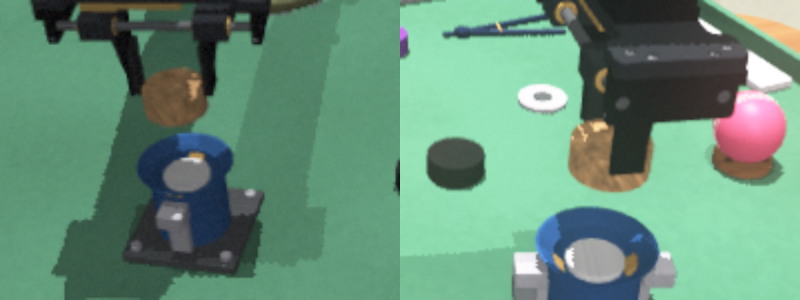

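View pics/t9w.png

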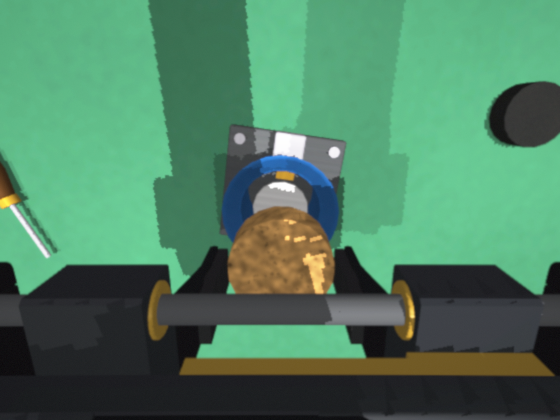

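Run:
```python
from st import *
from scipy.optimize import least_squares
d=ctrl.get_image("wrist");hsv=cv2.cvtColor(d["img"],cv2.COLOR_BGR2HSV).astype(int)
m=((hsv[...,0]>100)&(hsv[...,0]<130)&(hsv[...,1]>120)&(hsv[...,2]>40)).astype(np.uint8)
k,l,st,c=cv2.connectedComponentsWithStats(m);i=1+np.argmax(st[1:,4]);print(st[i])
pts=[]
for u in range(st[i,0],st[i,0]+st[i,2]):
    v=np.where(l[:,u]==i)[0]
    if len(v): pts.append((u,v.min()))
for vv in range(180,225):
    u=np.where(l[vv]==i)[0]
    if len(u): pts+= [(u.min(),vv),(u.max(),vv)]
P=np.array([onz(d,u+.0,v,.085)[:2] for u,v in pts])
r=least_squares(lambda x:np.hypot(*(P-x[:2]).T)-x[2],[.488,-.137,.045],loss="soft_l1",f_scale=.001).x;print("rim",r)
```

```text
[ 222  155  117   86 3848]
rim [ 0.48685786 -0.13720042  0.04394033]
```

The wrist rim fit gives (0.487,-0.137) with radius 44 mm, matching the other two views. Lowering so the cork's underside reaches the follower with the tips about 2 mm above the rim.

>>> drive_tool:
  rows:
    - [[-0.005, -0.003, 0.04, 0, 255], [-0.005, -0.003, 0.11, 0, 255], [-0.005, -0.003, 0.18, 0, 255], [-0.005, -0.003, 0.22, 0, 255], [-0.005, -0.003, 0.24, 0, 255], [-0.005, -0.003, 0.25, 0, 255], [-0.005, -0.003, 0.25, 0, 255]]

```text
time: 10.88
position: [0.4878, -0.1393, 0.0727]
tool_rot: [2.484, 1.922, 0.001]
ft_force: [-0.6, -0.4, -0.8]
grip_width: 0.627
```

Run:
```python
from st import *
rep([.4875,-.137,.0705])
D={n:cam(n) for n in("scene","side","wrist")}
cv2.imwrite("pics/t10.png",np.hstack([cv2.resize(D["scene"]["img"][170:260,110:230],(400,300)),cv2.resize(D["side"]["img"][230:350,260:420],(400,300))]))
```

```text
t 10.875 p [ 0.4878 -0.1393  0.0727] f [-0.6 -0.4 -0.8] grip 0.627 z [ 0.001 -0.    -1.   ] x [0.251 0.968 0.   ]
units to [0.4875, -0.137, 0.0705] [ 0.007 -0.003  0.007]
```

View pics/t10.png

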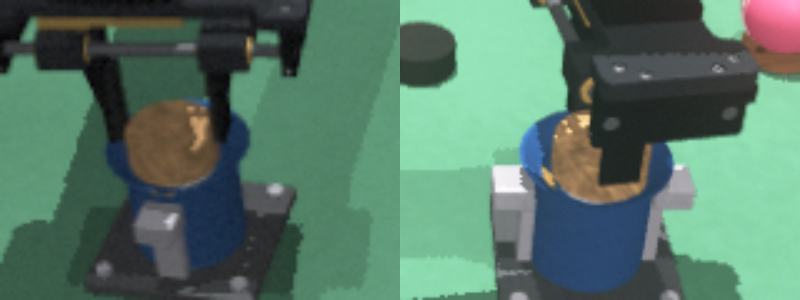

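The cork is in the mouth, roughly centred, with the tips above the rim. A small correction and touch-down, then release and rise.

>>> drive_tool:
  rows:
    - [[0.007, -0.002, 0.003, 0, 255], [0.007, -0.002, 0.007, 0, 255], [0.007, -0.002, 0.007, 0, 255], [0.007, -0.002, 0.007, 0, 80], [0.007, -0.002, 0.007, 0, 50], [0.007, -0.002, 0.007, 0, 30], [0.007, -0.002, 0.007, 0, 30], [0.007, -0.002, -0.04, 0, 30], [0.007, -0.002, -0.15, 0, 30], [0.007, -0.002, -0.25, 0, 30], [0.007, -0.002, -0.25, 0, 30]]

```text
time: 12.4
position: [0.4895, -0.1376, 0.1506]
tool_rot: [2.482, 1.92, 0.008]
ft_force: [0.6, -0.1, -0.3]
grip_width: 0.886
```

Run:
```python
from st import *
rep([.4875,-.137,.1])
D={n:cam(n) for n in("scene","side","wrist")}
cv2.imwrite("pics/t11.png",np.hstack([cv2.resize(D["scene"]["img"][170:260,110:230],(400,300)),cv2.resize(D["side"]["img"][230:350,260:420],(400,300))]))
cv2.imwrite("pics/t11w.png",D["wrist"]["img"])
d=D["wrist"];hsv=cv2.cvtColor(d["img"],cv2.COLOR_BGR2HSV).astype(int)
m=((hsv[...,0]<30)&(hsv[...,1]>40)&(hsv[...,2]>60)).astype(np.uint8)
k,l,st,c=cv2.connectedComponentsWithStats(m)
for i in range(1,k):
    if st[i,4]>600: print(st[i],c[i],onz(d,*c[i],.097))
```

```text
t 12.4 p [ 0.4895 -0.1376  0.1506] f [ 0.6 -0.1 -0.3] grip 0.886 z [ 0.006  0.    -1.   ] x [0.251 0.968 0.002]
units to [0.4875, -0.137, 0.1] [-0.    -0.008  0.169]
[ 244  173   75   83 4772] [280.95662196 215.54463537] [ 0.48370017 -0.13661589  0.097     ]
[101 280  31  61 978] [113.3006135  310.18813906] [ 0.52649443 -0.28454119  0.097     ]
[430 280  32  61 978] [448.15644172 310.17382413] [ 0.59315783 -0.02849167  0.097     ]
[ 230  352  330   24 6117] [409.78355403 365.29671408] [ 0.63824687 -0.06553893  0.097     ]
```

View pics/t11.png

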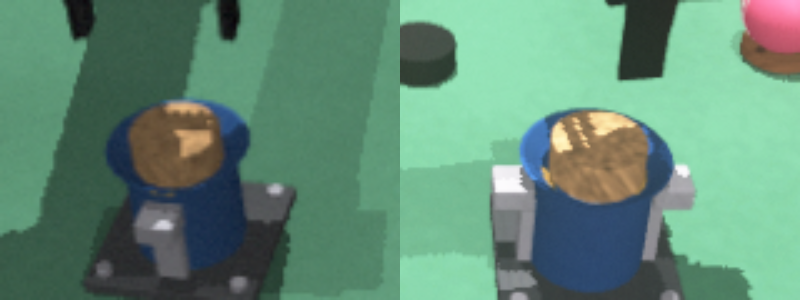

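View pics/t11w.png

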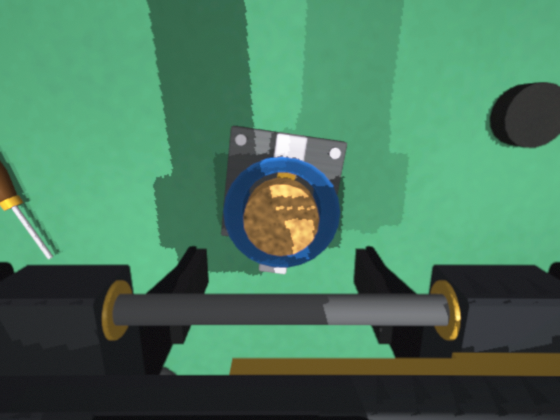

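The cork is set in the mouth, centred about the rim in the wrist view: cork columns 244–319, rim 223–341. Now I'll close the fingers and come down to just above its top.

>>> drive_tool:
  rows:
    - [[0, -0.008, 0.0, 0, 255], [0, -0.008, 0, 0, 255], [0, -0.008, 0, 0, 255], [0, -0.008, 0, 0, 255], [0, -0.008, 0, 0, 255], [0, -0.008, 0, 0, 255], [0, -0.008, 0.05, 0, 255], [0, -0.008, 0.13, 0, 255], [0, -0.008, 0.19, 0, 255], [0, -0.008, 0.21, 0, 255], [0, -0.008, 0.21, 0, 255]]

```text
time: 13.92
position: [0.4848, -0.1365, 0.084]
tool_rot: [-2.485, -1.922, 0.001]
ft_force: [0.2, -0.3, 0.8]
grip_width: 0.004
```

Run:
```python
from st import *
rep([.4875,-.137,.037])
D={n:cam(n) for n in("scene","side","wrist")}
cv2.imwrite("pics/t12.png",np.hstack([cv2.resize(D["scene"]["img"][170:260,110:230],(400,300)),cv2.resize(D["side"]["img"][230:350,260:420],(400,300))]))
```

```text
t 13.925 p [ 0.4848 -0.1365  0.084 ] f [ 0.2 -0.3  0.8] grip 0.004 z [-0.001 -0.    -1.   ] x [ 0.251  0.968 -0.   ]
units to [0.4875, -0.137, 0.037] [0.001 0.009 0.157]
```

View pics/t12.png

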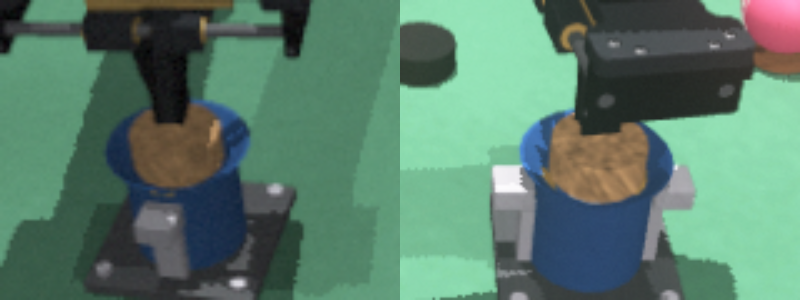

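The tips are centred over the cork top, at scene crop (172,122) and side crop (600,132). Pressing slowly.

>>> drive_tool:
  rows:
    - [[0.001, 0.007, 0.01, 0, 255], [0.001, 0.007, 0.02, 0, 255], [0.001, 0.007, 0.03, 0, 255], [0.001, 0.007, 0.04, 0, 255], [0.001, 0.007, 0.05, 0, 255], [0.001, 0.007, 0.06, 0, 255], [0.001, 0.007, 0.06, 0, 255]]

```text
time: 14.95
position: [0.4877, -0.1368, 0.0667]
tool_rot: [2.484, 1.922, 0.001]
ft_force: [0.2, 0.1, 5.0]
grip_width: 0.008
```

Run:
```python
from st import *
rep([.4875,-.137,.037])
D={n:cam(n) for n in("scene","side","wrist")}
cv2.imwrite("pics/t13.png",np.hstack([cv2.resize(D["scene"]["img"][170:260,110:230],(400,300)),cv2.resize(D["side"]["img"][230:350,260:420],(400,300))]))
```

```text
t 14.95 p [ 0.4877 -0.1368  0.0667] f [0.2 0.1 5. ] grip 0.008 z [ 0.001 -0.    -1.   ] x [0.251 0.968 0.   ]
units to [0.4875, -0.137, 0.037] [-0.001 -0.     0.099]
```

View pics/t13.png

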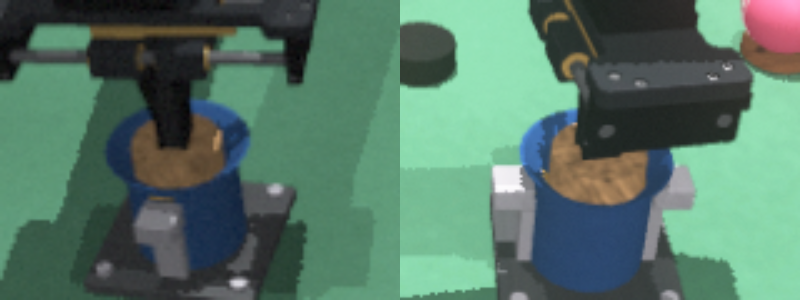

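The force is 5 N and the cork is going down level. Continuing to the tip about 31 mm below the rim.

>>> drive_tool:
  rows:
    - [[0, 0, 0.01, 0, 255], [0, 0, 0.02, 0, 255], [0, 0, 0.03, 0, 255], [0, 0, 0.04, 0, 255], [0, 0, 0.05, 0, 255], [0, 0, 0.06, 0, 255], [0, 0, 0.07, 0, 255], [0, 0, 0.08, 0, 255], [0, 0, 0.09, 0, 255], [0, 0, 0.1, 0, 255], [0, 0, 0.1, 0, 255], [0, 0, 0.1, 0, 255]]

```text
time: 16.6
position: [0.4876, -0.1367, 0.0366]
tool_rot: [2.484, 1.922, 0.001]
ft_force: [0.3, 0.2, 7.0]
grip_width: 0.001
```

Run:
```python
from st import *
rep([.4875,-.137,.037])
D={n:cam(n) for n in("scene","side","wrist")}
cv2.imwrite("pics/t14.png",np.hstack([cv2.resize(D["scene"]["img"][170:260,110:230],(400,300)),cv2.resize(D["side"]["img"][230:350,260:420],(400,300))]))
```

```text
t 16.6 p [ 0.4876 -0.1367  0.0366] f [0.3 0.2 7. ] grip 0.001 z [ 0.001  0.    -1.   ] x [0.251 0.968 0.   ]
units to [0.4875, -0.137, 0.037] [-0.001 -0.    -0.001]
```

View pics/t14.png

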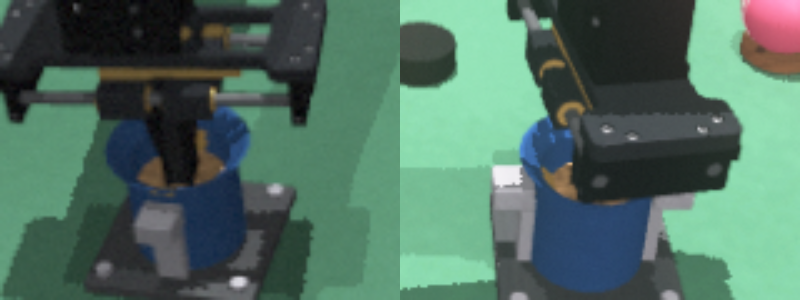

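The 7 N matches the spring alone at about 0.04 travel, so the catches have closed again. Lifting clear slowly.

>>> drive_tool:
  rows:
    - [[0, 0, -0.01, 0, 255], [0, 0, -0.02, 0, 255], [0, 0, -0.03, 0, 255], [0, 0, -0.05, 0, 255], [0, 0, -0.1, 0, 255], [0, 0, -0.2, 0, 255], [0, 0, -0.35, 0, 255], [0, 0, -0.45, 0, 255], [0, 0, -0.5, 0, 255], [0, 0, -0.5, 0, 255]]

```text
time: 18.0
position: [0.4877, -0.1367, 0.1872]
tool_rot: [2.484, 1.922, 0.003]
ft_force: [0.8, -0.8, -0.4]
grip_width: 0.005
```

Run:
```python
from st import *
rep([.4875,-.137,.037])
D={n:cam(n) for n in("scene","side","wrist")}
cv2.imwrite("pics/t15.png",np.hstack([cv2.resize(D["scene"]["img"][170:260,110:230],(400,300)),cv2.resize(D["side"]["img"][230:350,260:420],(400,300))]))
w=D["wrist"];cv2.imwrite("pics/t15w.png",cv2.resize(w["img"][120:280,180:400],None,fx=3,fy=3))
p=(270,219);print("black scene px mask:")
for n,bx in(("scene",(250,203,290,235)),):
    g=cv2.cvtColor(D[n]["img"],cv2.COLOR_BGR2GRAY);g0=cv2.cvtColor(cv2.imread("pics/scene0.png"),cv2.COLOR_BGR2GRAY)
    for q in(g0,g):
        m=(q[203:235,250:290]<60).astype(np.uint8);M=cv2.moments(m,True);print(250+M["m10"]/M["m00"],203+M["m01"]/M["m00"])
```

```text
t 18.0 p [ 0.4877 -0.1367  0.1872] f [ 0.8 -0.8 -0.4] grip 0.005 z [ 0.002  0.    -1.   ] x [0.251 0.968 0.001]
units to [0.4875, -0.137, 0.037] [-0.001 -0.001  0.501]
black scene px mask:
270.0020964360587 218.87002096436058
270.03171247357295 218.94503171247356
```

View pics/t15.png

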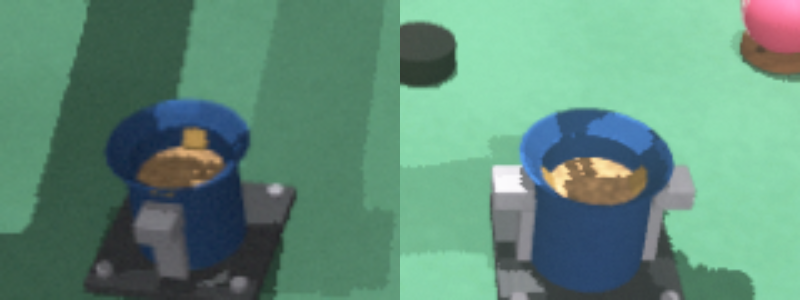

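View pics/t15w.png

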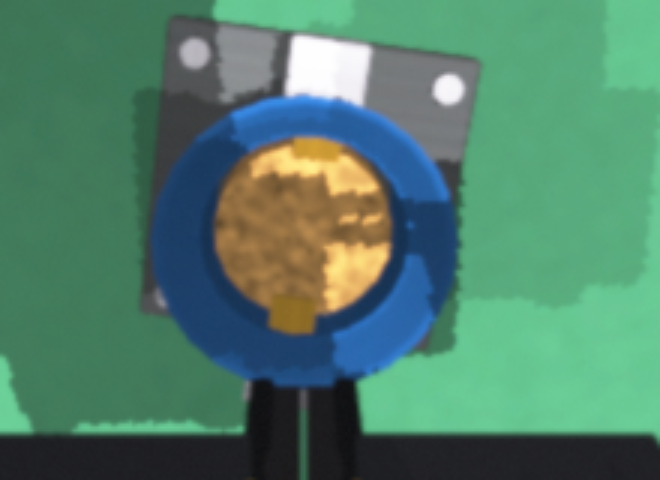

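Both brass catches lie over the cork, at crop (315,148) and (292,315). The cork sits deep and level, and the black disc is unmoved (0.08 px). The arm is clear.

```bash
python3 -c "
from h import *
print(ctrl.close_job())"
```

```text
the job is handed in; nothing more can be done
None
```

The cork blank is in the magazine, pressed under both brass catches, and it stayed down after the arm lifted off. I handed the job in at about 18 s; `close_job` gives no verdict.

- **How it went:** I gripped the cork by its upper 10 mm, set it in the mouth and released it. Then I pressed it with shut fingers to about 31 mm below the rim. The force there was 7 N, which matches the spring alone.
- **Last checks:** The wrist view shows both catches over the cork's top, with the cork centred and apparently level. I judged the depth by eye from the views and did not measure it. The black rubber disc moved less than 0.1 px in the scene view, and nothing was touching the arm.
- **What disagreed:** The fingertips sit about 17 mm behind the reported TCP, not 14 mm ahead as stated. Because of this my first close missed: the fingers shut in air above the cork and moved nothing. I measured the offset by triangulating the tips and used it for the rest of the job. The camera estimates of the cork and the mouth agreed to about 3 mm.

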